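Pack the crate, swing its bails in and stack the caddy on them

TASK

Pack up the floristry things: lay the secateurs flat inside the empty grey crate, then swing both of the crate's wire bails fully in, so that they lie across its mouth. Then stack the wooden caddy on the two bail bars, level and in the middle of the crate, its long side along the crate's long side, with the bars between the two battens under its floor. Carry the caddy upright and leave the other things on the table where they are.

Things in the scene. Friction and masses are not known exactly. Their poses are not given: they have to be found in the camera images.
- crate: grey plastic open-topped crate, fixed to the table: 220 mm along its x, 140 along its y, 70 high, walls and floor 5 mm (mouth 210 x 130 mm). Origin at the centre of its underside, on the table, z up. A wire bail is hinged near each end
- bail_a (a joint): hinge angle of bail A, the swinging U-shaped steel wire arm near the crate's +x end, in rad. 0 (its stop) = swung fully in, the cross-bar lying on the crate's rims over the mouth; about 1.3 = standing straight up; 2.5 = swung out, the bar level with the rim beyond the end of the crate; stop at 2.75. The hinge is stiff: the bail stays where it is left; about 1.5 N at the bar moves it
- bail_b (a joint): hinge angle of bail B, the swinging U-shaped steel wire arm near the crate's -x end, in rad. 0 (its stop) = swung fully in, the cross-bar lying on the crate's rims over the mouth; about 1.3 = standing straight up; 2.5 = swung out, the bar level with the rim beyond the end of the crate; stop at 2.75. The hinge is stiff: the bail stays where it is left; about 1.5 N at the bar moves it
- bail_a_bar (a point): middle of the straight cross-bar of bail A: a round steel bar 10 mm thick, 156 mm long, parallel to the crate's y. It turns at a radius of 52.5 mm about the hinge axis point bail_a_hinge. Swung in it lies at crate x = +45, y = 0, z = 76 mm; the two legs run outside the crate's long walls, y = +-78 mm
- bail_b_bar (a point): middle of the straight cross-bar of bail B: a round steel bar 10 mm thick, 156 mm long, parallel to the crate's y. It turns at a radius of 52.5 mm about the hinge axis point bail_b_hinge. Swung in it lies at crate x = -45, y = 0, z = 76 mm; the two legs run outside the crate's long walls, y = +-78 mm
- bail_a_hinge (a point): point on the hinge axis of bail A, crate x = +95, y = 0, z = 60 mm; axes as the crate's; the hinge axis is the crate's y
- bail_b_hinge (a point): point on the hinge axis of bail B, crate x = -95, y = 0, z = 60 mm; axes as the crate's; the hinge axis is the crate's y
- caddy: loose open wooden caddy, 0.35 kg: 150 mm along x, 100 along y, 107 high. Origin at the centre of its underside (bottom of the battens). Two round battens along y, 12 mm thick, 90 long, are fixed under it at x = -61 and +61 mm; the floor's underside is at z = 9 mm. Stacked (either way round), floor on the bail bars: origin 72 mm above the crate's, bars between the battens with 5 mm play at each end
- caddy_grip (a point): middle of the caddy's upright wooden hand plate, which runs along its x: 92 mm above the caddy's origin; the plate there is 12 mm thick along the caddy's y, 138 long, from z = 77 to 107 mm; the box's rim is lower, at z = 64 mm
- secateurs: red-handled garden secateurs, closed, lying flat on the table: 40 mm wide along x, 179 long along y, 14 thick; origin at the centre of the underside, z up. One rigid piece
- ribbon_white: bystander, loose, to be left alone: spool of white ribbon, 100 mm across, 50 high; origin at the centre of its underside
- candle: bystander, loose, to be left alone: plain round candle, 61 mm across, 131 high; origin at the centre of its underside
- clay_pot_a: bystander, loose, to be left alone: clay flower pot, 95 mm across, 85 high; origin at the centre of its underside
- zinc_pail: bystander, loose, to be left alone: small zinc pail, 94 mm across, 116 high; origin at the centre of its underside
- tape_green: bystander, loose, to be left alone: flat roll of tape, 100 mm across, 25 high; origin at the centre of its underside
- ribbon_red: bystander, loose, to be left alone: flat spool of red ribbon, 85 mm across, 22 high; origin at the centre of its underside
- tag_stack: bystander, loose, to be left alone: small stack of card tags, 43 x 73 mm, 11 high; origin at the centre of its underside

How it is judged:
By the outcome, as a careful person would: the job done as asked, in the order asked, and still so for the second after the job is handed in, with the robot touching nothing.
It also fails if it takes over 72 s, if anything falls off the work surface, if the arm or the gripper's body presses on something with over 40 N, if the wrist force passes 120 N, or if a joint passes its speed limit or range.

ROBOT

A 7-joint arm with a two-finger parallel gripper is mounted at the origin on a cart in front of the work surface, level with it; the furniture and walls round the work are solid. World frame = base frame: x ahead of the robot, y to its left, z up, the work surface at z = 0. Lengths are in mm, angles in rad, forces in N, time in s.
With the tool pointing down it reaches from about 425 to 875 mm from the base axis. Payload 9.9 kg.
Tool frame: the origin (TCP) lies on the centre line of the jaws, within the pads' length; the fingertips stand 22 mm ahead of it and the grasp point (between the pads) lies 3 mm ahead of it; z points along the fingers, y is the direction in which the jaws open and shut (so a half turn about z gives the same grasp; the last joint's range is limited). The gripper opens to 85 mm and grips with 20 to 120 N. Pads are 22 mm wide; open, the fingers measure 114 mm over their backs; the gripper's body (76 mm by 85 mm) begins 54 mm behind the grasp point. The pads swing forward as they close: fully open they stand 13 mm farther back than shut.
Start: joints at [-1.32, 0.576, 0.025, 1.437, -0.015, 1.129, -0.057], TCP at [221.785, 637.527, 253.289] pointing down, gripper open.
Joint ranges: [-2.76, 2.76], [-0.34, 2.15], [-1.52, 1.57], [0.19, 2.46], [-1.09, 4.23], [0.17, 1.99], [-2.82, 2.82]. Speed limits (rad/s): [2.22, 2.22, 3.01, 3.01, 3.14, 3.14, 3.14].

INTERFACE

Orientations are given as a rotation vector (axis times angle).
In Python, from bench import get_obs, capture, job_done gives the robot as it stands. The module is installed in compiled form; this text tells all that it offers.
- The arm moves only by the shell command python3 -m inch 'ROWS' [FORCE]. ROWS is text: rows parted by semicolons, each of 7 numbers parted by spaces: the closure, from 0 (fully open) to 1 (shut), then the shift along the world's x, y, z scaled (see below), then the turn, a rotation vector about the world's x, y, z scaled (see below). A call has 1 to 20 rows; each row shifts and turns the commanded pose from where the row before left it; what a row does not reach is not made up. The controller multiplies each number of a shift by 0.05 m and each number of a turn by 4 degrees. A row lasts 1/10 s, in which the tool goes at most 50 mm and 8.59 degrees, less where a joint would pass 70% of its speed; a pose out of reach is approached as far as the arm can. A call with a number of a shift or a turn outside -1 to 1 is refused whole. A call with a gripper value outside its range is refused whole. The fingers move at their own pace and stop on an object; FORCE is the grip in N (left out, the last holds). Time passes only in rows, so rows that do not move let the fingers close. It gives the time, the measured TCP pose, the force and the opening at its end, in the units of the state.
- get_obs(): the state, without advancing time (a new reading comes with each control period).
- capture(name): name is "side" or "top"; returns a dict with "color" (384x512x3 uint8, red, green, blue), "z_map" (384x512 float32, mm along the optical axis (not along the pixel's ray), 0 where there is no reading), "mtx" (3x3 intrinsics, pixels), "origin" and "rotation" of the camera in the world. Camera axes: x right, y down, z forward; pixel columns grow to the right and rows downward; lengths in mm; the calibration is good to about 2 mm. A picture is of the moment at which its call begins.
- job_done(): hands the job in, once; it reports no verdict.
The state is a dict: "time_s": time; "joint_positions": joint angles; "joint_vel": joint speeds; "tau": joint torques, N m; "tcp_pos": TCP position; "ee_rot": TCP orientation; "contact_force": force on the tool from outside, world axes, zero at the start; "wrist_torque": the same for the moment, N m; "width": opening from 0.0 (shut) to 1.0 (fully open).
Only numpy, scipy, OpenCV 4.12 (cv2) and the standard library are available. Lean on these libraries where they do the work, as an engineer would, in place of code of your own. Each camera call takes 0.05 s, during which the arm holds its last target.

## Working session

There is one attempt and no reset: what is moved stays moved. The work goes in short steps, Python scripts to look and compute and a shell command to move; the robot and the scene stay as the last step left them, time stands still between calls to the robot, and variables do not carry over. Pictures are saved under pics/ and viewed, and the job is handed in when it is done.

```bash
mkdir -p pics; cat > h.py <<'E'
from bench import *
import numpy as np, cv2
def snap(name,fn,crop=None,scale=1):
    c=capture(name); np.savez(''+fn+'.npz',**c)
    im=c['color'][:,:,::-1]
    if crop: x0,y0,x1,y1=crop; im=im[y0:y1,x0:x1]
    im=cv2.resize(im,None,fx=scale,fy=scale,interpolation=cv2.INTER_CUBIC)
    cv2.imwrite('pics/'+fn+'.png',im); return c
def ld(fn): return dict(np.load(''+fn+'.npz'))
def world(c):
    h,w=c['z_map'].shape; u,v=np.meshgrid(np.arange(w),np.arange(h)); z=c['z_map']
    K=c['mtx']; p=np.stack([(u-K[0,2])/K[0,0]*z,(v-K[1,2])/K[1,1]*z,z],-1)
    return p@c['rotation'].T+c['origin']
def onplane(c,u,v,z):
    K=c['mtx']; d=c['rotation']@np.array([(u-K[0,2])/K[0,0],(v-K[1,2])/K[1,1],1]); o=c['origin']
    return o+d*(z-o[2])/d[2]
E
python3 - <<'E'
from h import *
for n in('top','side'):
    c=snap(n,n+'0',None,1.5); print(c['origin'],c['rotation'],c['mtx'])
print(get_obs())
E
```

```text
[ 431.27737546   -3.85575136 1336.04285859] [-2.18714714  2.17865842 -0.1215702 ] [[404.98907551   0.         253.30924197]
 [  0.         404.98907551 202.30864878]
 [  0.           0.           1.        ]]
[  460.00266886 -1476.37856081  1378.10397577] [-2.28305263  0.05874066 -0.03429892] [[493.33895098   0.         249.75381431]
 [  0.         493.33895098 190.59295503]
 [  0.           0.           1.        ]]
{'time_s': 0.1, 'joint_positions': array([-1.31981219,  0.57641937,  0.02483003,  1.43782956, -0.01502172,
        1.12901217, -0.05650834]), 'joint_vel': array([ 1.55359832e-03, -2.24937849e-03,  7.45147171e-04, -1.15782931e-03,
       -5.55352134e-05, -4.70408958e-04,  1.65646975e-04]), 'tau': array([ 4.79867362e-03, -7.67304611e+01,  2.25754447e+00, -2.86607856e+01,
        1.58437720e-02,  8.57960695e-03, -5.09450342e-05]), 'tcp_pos': array([221.63291366, 637.17361143, 252.54578321]), 'ee_rot': array([-5.23346110e-01, -3.09748931e+00,  2.31018088e-03]), 'contact_force': array([0.73056652, 0.05127245, 0.10548945]), 'wrist_torque': array([0.01558215, 0.01470225, 0.02189408]), 'width': 0.9980138964469828}
```

```bash
sed -i "s/c\['rotation'\]/R_(c)/g" h.py; cat >> h.py <<'E'
def R_(c):
    r=np.asarray(c['rotation'],float); return cv2.Rodrigues(r)[0] if r.size==3 else r
E
```

```text
(no output)
```

View pics/top0.png

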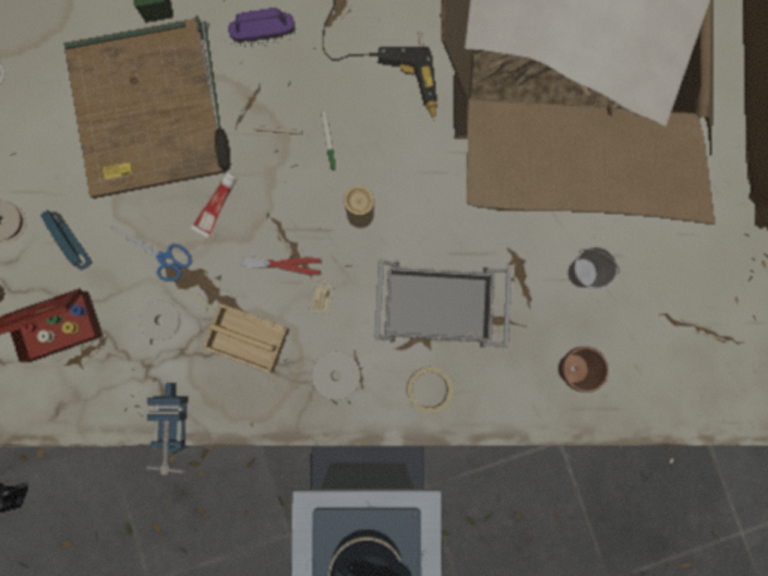

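View pics/side0.png

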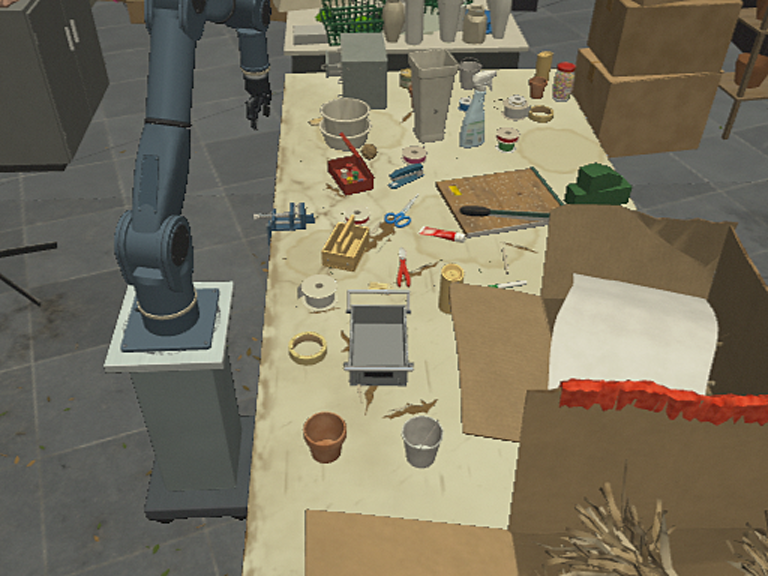

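```bash
python3 - <<'E'
from h import *
c=ld('top0'); im=c['color'][:,:,::-1]
a=im[160:280,125:245]; cv2.imwrite('pics/t_left.png',cv2.resize(a,None,fx=5,fy=5,interpolation=cv2.INTER_CUBIC))
a=im[165:240,240:350]; cv2.imwrite('pics/t_crate.png',cv2.resize(a,None,fx=7,fy=7,interpolation=cv2.INTER_CUBIC))
d=ld('side0'); im=d['color'][:,:,::-1]
a=im[130:265,180:320]; cv2.imwrite('pics/s_all.png',cv2.resize(a,None,fx=4.4,fy=4.4,interpolation=cv2.INTER_CUBIC))
P=world(c); 
for uv in [(300,200),(100,160),(220,250)]: print(P[uv[1],uv[0]])
E
```

```text
[ 563.58530664 -183.75908709    1.41915928]
[6.93876341e+02 4.80760428e+02 6.42917227e-01]
[399.15946154  76.85974739  46.3000854 ]
```

View pics/t_left.png

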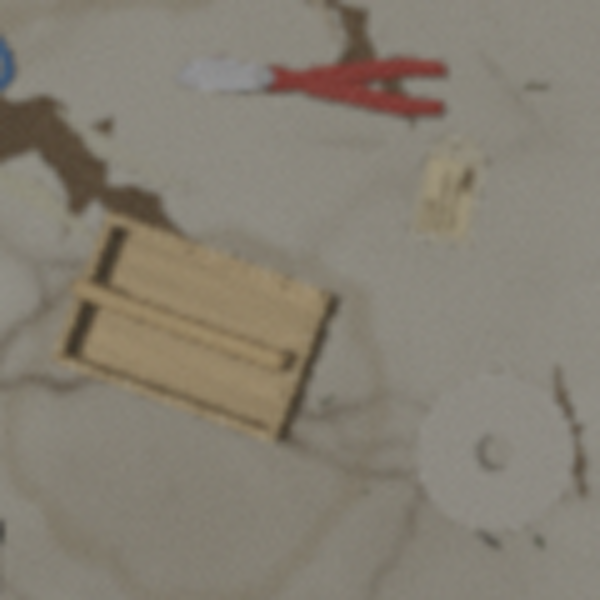

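View pics/t_crate.png

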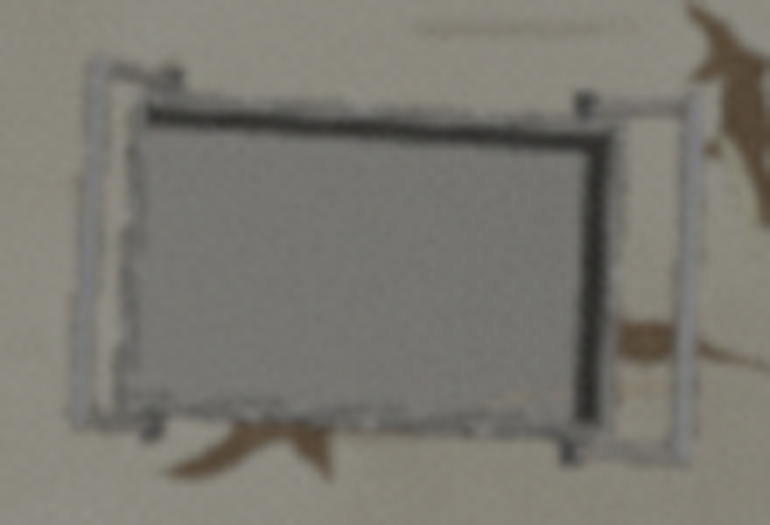

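View pics/s_all.png

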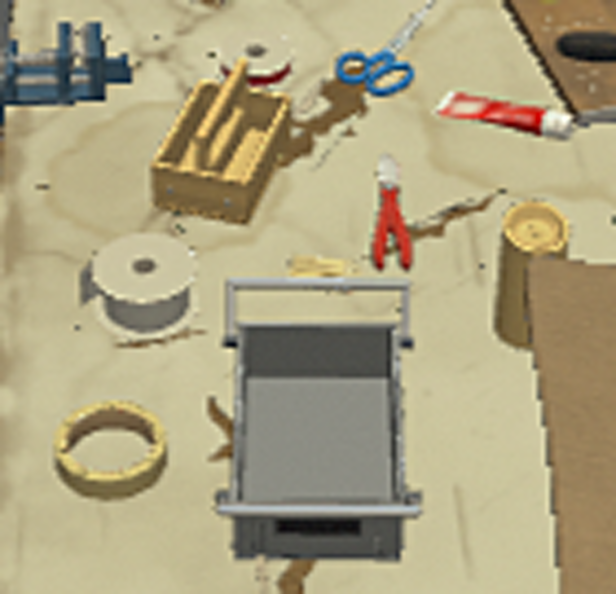

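```bash
python3 - <<'E'
from h import *
c=ld('top0'); P=world(c)
def L(u,v,z): return onplane(c,125+u/5,160+v/5,z)[:2].round(1)
def C(u,v,z): return onplane(c,240+u/7,165+v/7,z)[:2].round(1)
print('sec tip',L(180,72,7),'ends',L(446,68,7),L(444,107,7),'cross',L(275,78,10))
q=[L(*p,64) for p in[(110,212),(338,296),(280,440),(62,360)]];print('caddy rim',q,np.mean(q,0))
q=[L(*p,107) for p in[(75,287),(295,358)]];print('plate',q,np.mean(q,0))
print('hinge lugs',[C(*p,60) for p in[(172,78),(587,103),(152,428),(570,450)]])
# caddy depth mask
def sub(u0,u1,v0,v1): return P[v0:v1,u0:u1].reshape(-1,3)
def rect(Q):
    r=cv2.minAreaRect(Q[:,:2].astype(np.float32)); return r
p=sub(132,196,195,255)
for lo,hi in((55,75),(90,120)):
    q=p[(p[:,2]>lo)&(p[:,2]<hi)]; print('caddy',lo,len(q),rect(q),np.median(q[:,2]))
p=sub(155,220,160,190); q=p[p[:,2]>7]; print('sec',len(q),rect(q),q[:,2].max())
p=sub(248,345,172,235)
q=p[(p[:,2]>62)]; print('rim+',len(q),rect(q))
m=(P[...,2]>8)&(P[...,2]<200);
zz=np.clip(P[165:240,240:350,2],0,130); cv2.imwrite('pics/z_crate.png',cv2.applyColorMap(cv2.resize((zz*1.9).astype(np.uint8),None,fx=7,fy=7,interpolation=cv2.INTER_NEAREST),cv2.COLORMAP_JET))
for v in (185,200,215): print(v,[(u,P[v,u].round(0).tolist()) for u in list(range(249,262))+list(range(322,342))])
E
```

```text
sec tip [645.8 276.6] ends [649.5 101.2] [623.4 102.2] cross [641.7 213.4]
caddy rim [array([547.5, 306.2]), array([495.3, 162.5]), array([405.5, 197. ]), array([454.7, 333.4])] [475.75  249.775]
plate [array([497.9, 315.5]), array([455.6, 182.2])] [476.75 248.85]
hinge lugs [array([633.6, -63.3]), array([ 623.2, -252.7]), array([474.5, -54.4]), array([ 465.2, -242.9])]
caddy 55 316 ((476.5456237792969, 255.2399139404297), (151.14784240722656, 100.31957244873047), 70.10834503173828) 63.351889682446426
caddy 90 187 ((476.8840026855469, 255.27099609375), (137.18008422851562, 12.014248847961426), 70.1669692993164) 104.95390614229245
sec 345 ((586.2158203125, 109.0365219116211), (366.0634765625, 114.01667785644531), 53.3781852722168) 1336.042858593708
rim+ 1056 ((528.775146484375, -150.94679260253906), (286.20361328125, 206.5279083251953), 87.72331237792969)
185 [(249, [613.0, -14.0, -1.0]), (250, [613.0, -18.0, -1.0]), (251, [613.0, -21.0, 2.0]), (252, [599.0, -23.0, 101.0]), (253, [599.0, -26.0, 107.0]), (254, [599.0, -29.0, 103.0]), (255, [613.0, -34.0, -1.0]), (256, [613.0, -38.0, -2
[... 1997 characters left out ...]
9.0, -42.0, 69.0]), (259, [513.0, -48.0, 3.0]), (260, [513.0, -51.0, 5.0]), (261, [513.0, -54.0, 5.0]), (322, [514.0, -256.0, 3.0]), (323, [513.0, -256.0, 23.0]), (324, [511.0, -254.0, 49.0]), (325, [510.0, -254.0, 62.0]), (326, [510.0, -257.0, 67.0]), (327, [510.0, -260.0, 67.0]), (328, [514.0, -277.0, -1.0]), (329, [514.0, -280.0, -2.0]), (330, [515.0, -284.0, -5.0]), (331, [515.0, -287.0, -4.0]), (332, [515.0, -291.0, -5.0]), (333, [514.0, -294.0, -1.0]), (334, [514.0, -297.0, -3.0]), (335, [514.0, -299.0, 2.0]), (336, [509.0, -283.0, 91.0]), (337, [508.0, -284.0, 98.0]), (338, [509.0, -289.0, 93.0]), (339, [508.0, -291.0, 96.0]), (340, [514.0, -316.0, 1.0]), (341, [514.0, -320.0, -0.0])]
```

View pics/z_crate.png

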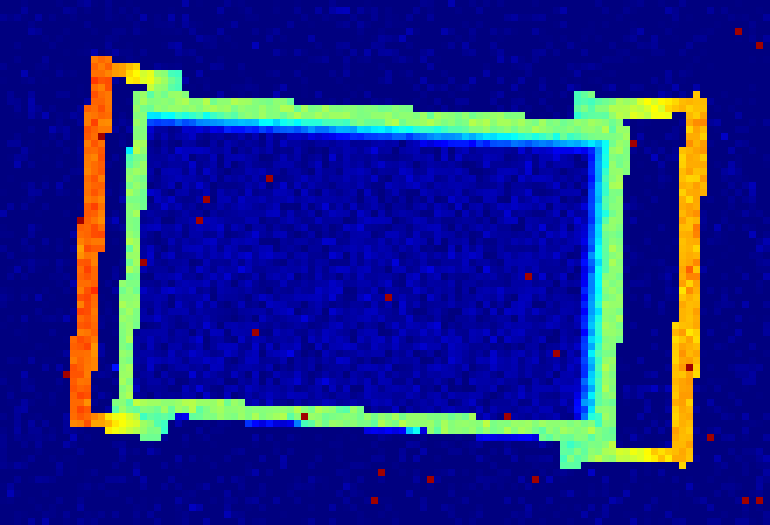

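```bash
cat >> h.py <<'E'
from scipy.optimize import least_squares
def fitcrate(P,x0=(549,-153,-1.62)):
    p=P[165:240,240:350].reshape(-1,3); q=p[(p[:,2]>64)&(p[:,2]<76)][:,:2]
    def loc(x,q):
        R=np.array([[np.cos(x[2]),-np.sin(x[2])],[np.sin(x[2]),np.cos(x[2])]]); return (q-x[:2])@R
    def res(x):
        l=np.abs(loc(x,q))-[107.5,67.5]; d=l.max(1); return d
    for k in range(3):
        s=least_squares(res,x0,loss='soft_l1',f_scale=2); x0=s.x; r=np.abs(res(x0)); q=q[r<6]
    return x0,len(q),np.abs(res(x0)).mean()
E
python3 - <<'E'
from h import *
for n in('top0','side0'):
    c=ld(n);P=world(c)
    if n=='top0': print(fitcrate(P))
    else:
        p=P[170:265,215:290]; P2=np.full((400,400,3),9999.); P2[165:240,240:315]=p[:75]; 
        Q=np.full((240,350,3),9999.); a=p.reshape(-1,3); k=75*110; Q[165:240,240:350]=np.vstack([a,np.full((max(0,k-len(a)),3),9999.)])[:k].reshape(75,110,3); print(fitcrate(Q))
    m=(P[...,2]>5)&(P[...,2]<40)&(abs(P[...,0]-637)<35)&(abs(P[...,1]-188)<100)
    q=P[m]; r=cv2.minAreaRect(q[:,:2].astype(np.float32)); print('sec',len(q),r,np.percentile(q[:,2],[50,95]))
    m=(P[...,2]>96)&(P[...,2]<115)&(abs(P[...,0]-477)<60)&(abs(P[...,1]-252)<90)
    q=P[m]; print('plate',len(q),cv2.minAreaRect(q[:,:2].astype(np.float32)),q.mean(0))
    m=(P[...,2]>58)&(P[...,2]<70)&(abs(P[...,0]-477)<90)&(abs(P[...,1]-252)<95)
    q=P[m]; print('rim',len(q),cv2.minAreaRect(q[:,:2].astype(np.float32)))
    m=(c['color'][...,0]>1.8*c['color'][...,1])&(abs(P[...,0]-637)<45)&(abs(P[...,1]-188)<100)
    q=P[m]; print('red',len(q),cv2.minAreaRect(q[:,:2].astype(np.float32)),q.mean(0),np.percentile(q[:,2],[50,95]))
E
```

```text
(array([ 548.84529704, -151.97452673,   -1.62612364]), 535, np.float64(2.079341822342126))
sec 366 ((637.3248291015625, 185.57965087890625), (68.16023254394531, 188.56613159179688), 0.3822780251502991) [11.15404224 15.970983  ]
plate 181 ((476.9468994140625, 255.4453125), (136.8094024658203, 12.014248847961426), 70.16696166992188) [476.7639068  254.80008749 105.05271909]
rim 299 ((476.79351806640625, 255.16204833984375), (151.16749572753906, 99.82188415527344), 70.14033508300781)
red 147 ((641.8126220703125, 158.83554077148438), (106.70330047607422, 32.69040298461914), 80.92669677734375) [639.29492158 159.61829238  12.25667868] [12.28973144 16.59910999]
(array([ 546.05414009, -151.20857706,   -1.62975574]), 248, np.float64(2.185540010211196))
sec 152 ((633.5626831054688, 190.36944580078125), (191.20860290527344, 60.64793395996094), 89.47876739501953) [10.1971172  18.29252036]
plate 67 ((471.857177734375, 250.16139221191406), (139.02743530273438, 14.524724960327148), 68.6923828125) [472.55094734 248.22956042 105.1535799 ]
rim 150 ((472.6653747558594, 255.27471923828125), (162.25230407714844, 102.92633819580078), 70.78372192382812)
red 83 ((637.6129760742188, 163.3223876953125), (115.69292449951172, 30.58023452758789), 84.70309448242188) [636.2660323  155.30329865  11.86453222] [12.11330781 19.56092003]
```

```bash
python3 -m inch '0 0.46 -0.5 0 0 0 -1;0 0.46 -0.5 0 0 0 -1;0 0.46 -0.5 0 0 0 -1;0 0.46 -0.5 0 0 0 -1;0 0.46 -0.5 0 0 0 -1;0 0.46 -0.5 0 0 0 -1;0 0.46 -0.5 0 0 0 -1;0 0.46 -0.5 0 0 0 -1;0 0.46 -0.5 0 0 0 -1;0 0.46 -0.5 0 0 0 -1;0 0.46 -0.5 0 0 0 -1;0 0.46 -0.5 0 0 0 -1;0 0.46 -0.5 0 0 0 -1;0 0.46 -0.5 0 0 0 -1;0 0.46 -0.5 0 0 0 -1;0 0.46 -0.5 0 0 0 -1;0 0.46 -0.5 0 0 0 -1;0 0.46 -0.5 0 0 0 -1;0 0 0 0 0 0 -0.45;0 0 0 0 0 0 0' 60
cat >> h.py <<'E'
def st():
    o=get_obs(); R=cv2.Rodrigues(o['ee_rot'])[0]
    a=np.degrees(np.arctan2(R[1,1],R[0,1])); a=(a+90)%180-90
    print('t',round(o['time_s'],2),'tcp',o['tcp_pos'].round(1),'jaw',a.round(2),'z',R[:,2].round(4),'F',o['contact_force'].round(1),'w',round(o['width'],3),'q',o['joint_positions'].round(2)); return o
E
python3 -c "
from h import *
st()"
```

```text
time_s: 2.1
tcp_pos: [635.9, 186.8, 252.7]
ee_rot: [-2.28, -2.16, 0.002]
contact_force: [-0.5, 0.1, -0.0]
width: 1.001
t 2.1 tcp [635.9 186.8 252.7] jaw -3.1 z [-1.e-03 -5.e-04 -1.e+00] F [-0.5  0.1 -0. ] w 1.001 q [-0.59  0.59  0.4   1.48 -0.24  1.12 -0.19]
```

```bash
python3 -m inch '0.2 0.08 0.06 -0.8 0 0 0;0.3 0 0 -0.8 0 0 0;0.3 0 0 -0.8 0 0 0;0.3 0 0 -0.8 0 0 0;0.3 0 0 -0.6 0 0 0;0.3 0 0 -0.4 0 0 0;0.3 0 0 -0.3 0 0 0;0.3 0 0 0 0 0 0;0.3 0 0 0 0 0 0'
python3 -c "
from h import *
st()
snap('side','s1',(220,130,320,230),6)"
```

```text
time_s: 3.0
tcp_pos: [639.9, 191.2, 28.9]
ee_rot: [-2.277, -2.164, -0.001]
contact_force: [0.8, -0.3, -0.4]
width: 0.699
t 3.0 tcp [639.9 191.2  28.9] jaw -2.93 z [ 4.e-04  4.e-04 -1.e+00] F [ 0.8 -0.3 -0.4] w 0.699 q [-0.53  0.83  0.3   1.67 -0.35  0.69 -0.11]
```

View pics/s1.png

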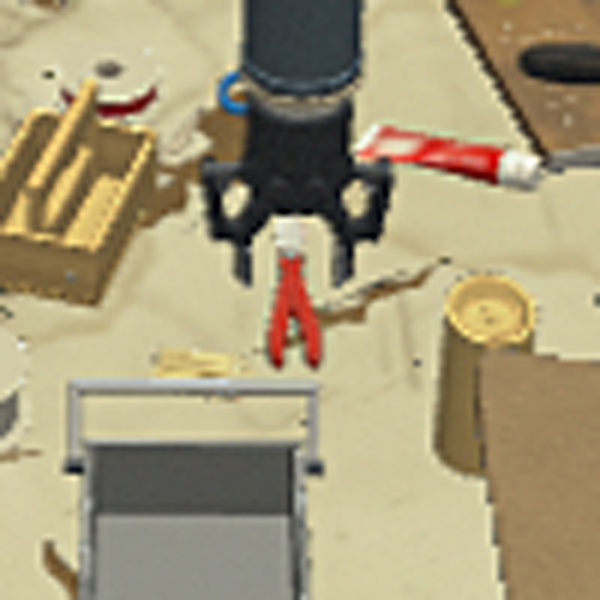

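```bash
python3 -m inch '0.45 0 0 -0.06 0 0 0;0.6 0 0 -0.04 0 0 0;0.75 0 0 0 0 0 0;1 0 0 0 0 0 0;1 0 0 0 0 0 0;1 0 0 0 0 0 0;1 0 0 0 0 0 0' 60
python3 -c "
from h import *
st()"
```

```text
time_s: 3.75
tcp_pos: [639.8, 190.5, 23.9]
ee_rot: [-2.279, -2.163, -0.001]
contact_force: [-2.2, 0.0, 6.0]
width: 0.232
t 3.75 tcp [639.8 190.5  23.9] jaw -2.99 z [ 2.e-04  3.e-04 -1.e+00] F [-2.2  0.   6. ] w 0.232 q [-0.53  0.84  0.29  1.68 -0.35  0.68 -0.1 ]
```

```bash
python3 -m inch '1 0 0 0.2 0 0 0;1 0 0 0.4 0 0 0;1 0 0 0.6 0 0 0;1 0 0 0.8 0 0 0;1 0 0 0.6 0 0 0;1 0 0 0.2 0 0 0;1 0 0 0 0 0 0'
python3 -c "
from h import *
st()
snap('side','s2',(220,100,320,200),6)"
```

```text
time_s: 4.45
tcp_pos: [640.4, 190.7, 164.8]
ee_rot: [2.278, 2.162, 0.004]
contact_force: [0.0, 0.5, -2.3]
width: 0.231
t 4.45 tcp [640.4 190.7 164.8] jaw -2.98 z [ 0.0025  0.001  -1.    ] F [ 0.   0.5 -2.3] w 0.231 q [-0.57  0.67  0.37  1.58 -0.28  0.94 -0.16]
```

View pics/s2.png

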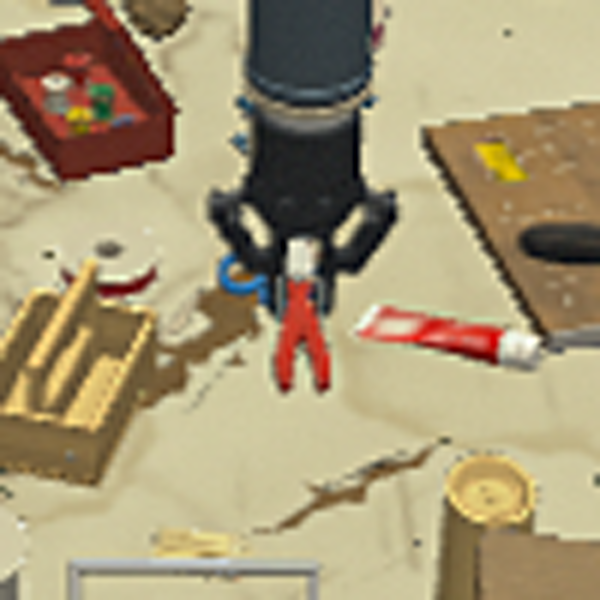

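```bash
python3 -m inch '1 -0.05 -0.2 0.1 0 0 0;1 -0.1 -0.4 0.1 0 0 0;1 -0.2 -0.7 0 0 0 0;1 -0.2 -0.7 0 0 0 0;1 -0.2 -0.8 0 0 0 0;1 -0.2 -0.8 0 0 0 0;1 -0.2 -0.8 0 0 0 0;1 -0.2 -0.7 0 0 0 0;1 -0.2 -0.7 0 0 0 0;1 -0.2 -0.6 0 0 0 0;1 -0.1 -0.3 0 0 0 0;1 -0.05 -0.1 0 0 0 0;1 0 0 0 0 0 0;1 0 0 0 0 0 0'
python3 -c "
from h import *
st()
snap('top','t3',(235,150,355,250),6)"
```

```text
time_s: 5.9
tcp_pos: [545.2, -147.9, 173.1]
ee_rot: [-2.276, -2.164, -0.001]
contact_force: [-0.2, -0.0, -2.1]
width: 0.23
t 5.9 tcp [ 545.2 -147.9  173.1] jaw -2.88 z [-2.e-04  1.e-03 -1.e+00] F [-0.2 -0.  -2.1] w 0.23 q [-0.05  0.52  0.36  1.85 -0.25  0.82  0.38]
```

View pics/t3.png

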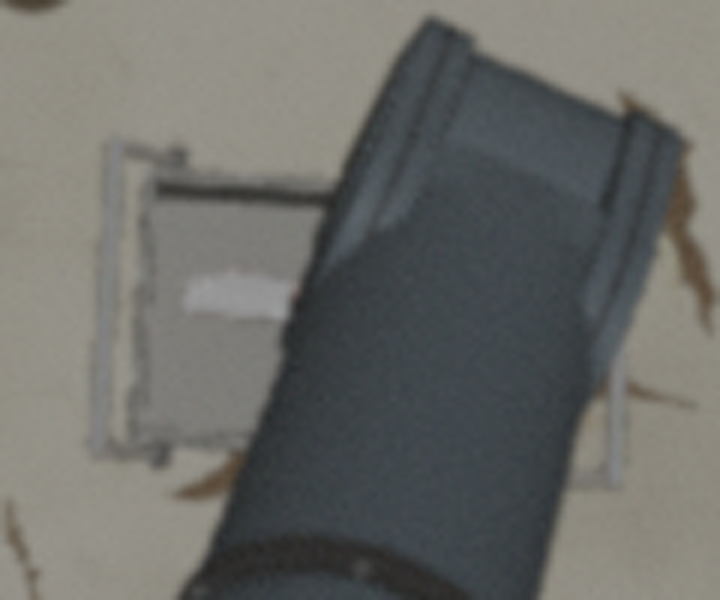

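```bash
python3 -m inch '1 0.08 -0.06 -0.3 0 0 0;1 0 0 -0.6 0 0 0;1 0 0 -0.6 0 0 0;1 0 0 -0.5 0 0 0;1 0 0 -0.4 0 0 0;1 0 0 -0.2 0 0 0;1 0 0 -0.2 0 0 0;1 0 0 0 0 0 0;1 0 0 0 0 0 0'
python3 -c "
from h import *
st()"
```

```text
time_s: 6.85
tcp_pos: [549.1, -152.5, 33.6]
ee_rot: [2.278, 2.163, 0.0]
contact_force: [-0.4, -0.1, -2.0]
width: 0.23
t 6.85 tcp [ 549.1 -152.5   33.6] jaw -2.98 z [ 5.e-04 -2.e-04 -1.e+00] F [-0.4 -0.1 -2. ] w 0.23 q [ 0.03  0.72  0.25  1.94 -0.34  0.52  0.47]
```

```bash
python3 -m inch '1 0 0 -0.05 0 0 0;1 0 0 -0.04 0 0 0;1 0 0 0 0 0 0;0.7 0 0 0 0 0 0;0.5 0 0 0 0 0 0;0.5 0 0 0 0 0 0;0.5 0 0 0 0 0 0'
python3 -c "
from h import *
st()"
```

```text
time_s: 7.55
tcp_pos: [548.9, -152.5, 28.9]
ee_rot: [2.278, 2.163, 0.0]
contact_force: [0.4, 0.6, -0.8]
width: 0.501
t 7.55 tcp [ 548.9 -152.5   28.9] jaw -2.99 z [ 3.e-04 -0.e+00 -1.e+00] F [ 0.4  0.6 -0.8] w 0.501 q [ 0.03  0.73  0.25  1.95 -0.34  0.51  0.47]
```

```bash
python3 -m inch '0.5 0 0 0.4 0 0 0;0.5 0 0 0.7 0 0 0;0.5 0 0 0.8 0 0 0;1 0 0 0.8 0 0 0;1 0 0.1 0.4 0 0 0;1 0.03 0.4 0 0 0 0;1 0.03 0.6 0 0 0 0;1 0.03 0.8 0 0 0 0;1 0.03 0.7 0 0 0 0;1 0.02 0.5 0 0 0 0;1 0 0.3 0 0 0 0;1 0 0 0 0 0 0;1 0 0 0 0 0 0'
python3 -c "
from h import *
st()
c=snap('top','t4',(235,150,355,250),6)
snap('side','s4',(200,110,320,230),5)
"
```

```text
time_s: 8.85
tcp_pos: [555.7, 16.3, 183.9]
ee_rot: [2.279, 2.162, -0.001]
contact_force: [0.1, -1.4, -0.7]
width: -0.002
t 8.85 tcp [555.7  16.3 183.9] jaw -3.02 z [ 1.e-04 -9.e-04 -1.e+00] F [ 0.1 -1.4 -0.7] w -0.002 q [-0.37  0.5   0.38  1.86 -0.24  0.83  0.08]
```

View pics/t4.png

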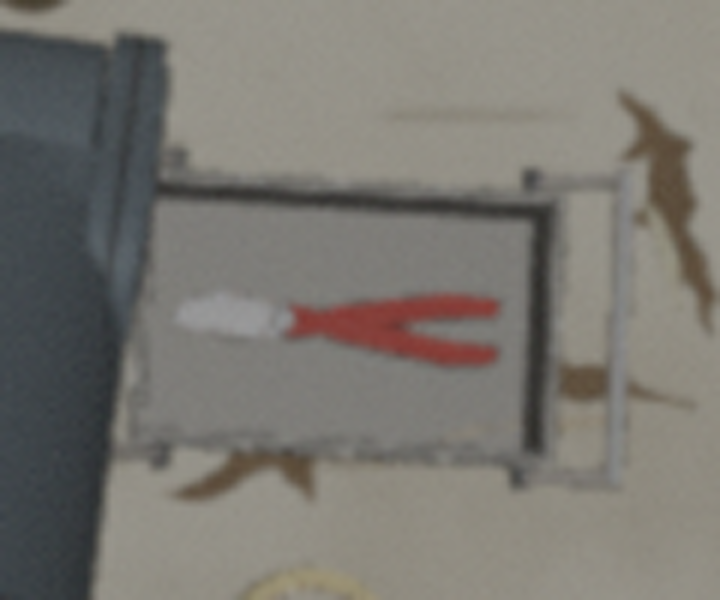

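View pics/s4.png

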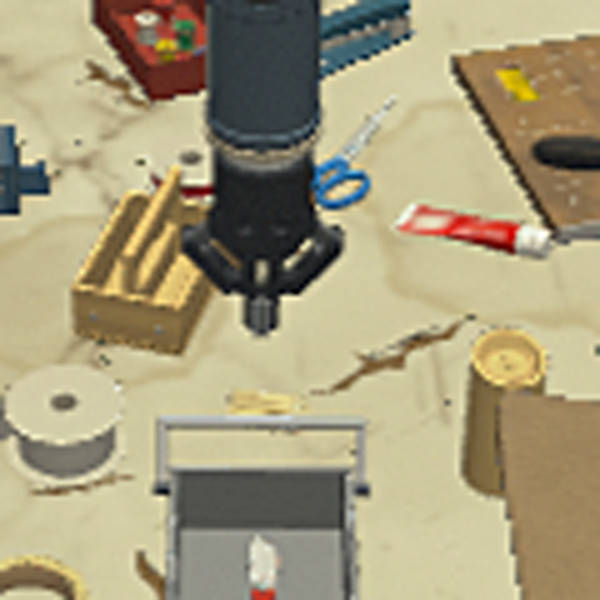

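```bash
python3 -m inch '1 0 0.08 -0.3 0 0 0;1 0 0 -0.6 0 0 0;1 0 0 -0.6 0 0 0;1 0 0 -0.2 0 0 0;1 0 -0.3 0 0 0 0;1 0 -0.3 0 0 0 0;1 0 -0.3 0 0 0 0;1 0 -0.3 0 0 0 0'
python3 -c "
from h import *
st()"
```

```text
time_s: 9.75
tcp_pos: [556.4, -40.5, 100.1]
ee_rot: [2.279, 2.161, 0.002]
contact_force: [-1.0, 0.5, 1.1]
width: 0.004
t 9.75 tcp [556.4 -40.5 100.1] jaw -3.04 z [ 2.1e-03 -1.0e-04 -1.0e+00] F [-1.   0.5  1.1] w 0.004 q [-0.21  0.61  0.31  1.93 -0.3   0.64  0.23]
```

```bash
python3 -m inch '1 0 -0.3 0 0 0 0;1 -0.02 -0.3 0 0 0 0;1 -0.02 -0.2 0 0 0 0;1 0 -0.15 0 0 0 0;1 0 0 0 0 0 0'
python3 -c "
from h import *
st()
c=snap('top','t5',(235,150,355,250),6)
snap('side','s5',(200,150,300,250),6)
"
```

```text
time_s: 10.25
tcp_pos: [553.0, -84.6, 97.9]
ee_rot: [-2.275, -2.161, -0.0]
contact_force: [-0.6, 6.7, -3.7]
width: -0.002
t 10.25 tcp [553.  -84.6  97.9] jaw -2.93 z [-0.0024  0.0027 -1.    ] F [-0.6  6.7 -3.7] w -0.002 q [-0.12  0.62  0.3   1.93 -0.29  0.64  0.31]
```

View pics/s5.png

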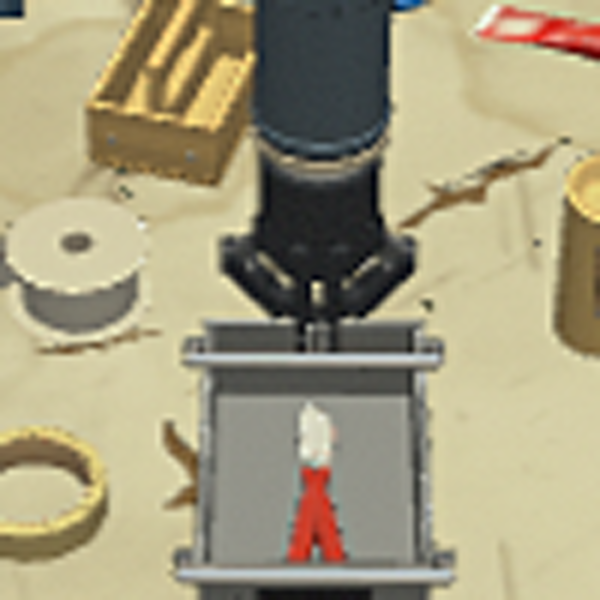

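```bash
python3 -m inch '1 0 0.2 0 0 0 0;1 0 0 0.5 0 0 0;1 0 0 0.3 0 0 0;1 0 -0.3 0 0 0 0;1 0 -0.3 0 0 0 0;1 0 0 0 0 0 0;1 0 0 -0.3 0 0 0;1 0 0 -0.2 0 0 0;1 0 0 -0.15 0 0 0;1 0 0 0 0 0 0'
python3 -c "
from h import *
st()"
```

```text
time_s: 11.35
tcp_pos: [553.0, -105.9, 104.9]
ee_rot: [-2.277, -2.161, 0.002]
contact_force: [0.1, -0.5, 0.5]
width: -0.002
t 11.35 tcp [ 553.  -105.9  104.9] jaw -2.99 z [-2.4e-03  3.0e-04 -1.0e+00] F [ 0.1 -0.5  0.5] w -0.002 q [-0.09  0.61  0.31  1.91 -0.28  0.66  0.34]
```

```bash
python3 -m inch '1 0 0 -0.06 0 0 0;1 0 0 0 0 0 0'; python3 -m inch '1 0 0 -0.06 0 0 0;1 0 0 0 0 0 0'
```

```text
time_s: 11.55
tcp_pos: [553.9, -105.9, 103.3]
ee_rot: [2.278, 2.163, 0.0]
contact_force: [-0.3, -0.2, 0.5]
width: 0.002
time_s: 11.75
tcp_pos: [554.2, -106.1, 102.4]
ee_rot: [2.278, 2.162, 0.003]
contact_force: [-6.1, 1.5, 23.6]
width: 0.0
```

```bash
python3 -m inch '1 0 0 0.4 0 0 0;1 0 0 0.7 0 0 0;1 0 -0.3 0.4 0 0 0;1 -0.05 -0.6 0 0 0 0;1 -0.05 -0.8 0 0 0 0;1 -0.05 -0.8 0 0 0 0;1 -0.05 -0.8 0 0 0 0;1 -0.05 -0.8 0 0 0 0;1 0 -0.4 0 0 0 0;1 0 -0.1 0 0 0 0;1 0 0 0 0 0 0;1 0 0 0 0 0 0'
python3 -c "
from h import *
st()
c=snap('top','t6',(235,150,355,250),6)
snap('side','s6',(200,170,320,290),5)
"
```

```text
time_s: 12.95
tcp_pos: [541.8, -334.2, 175.2]
ee_rot: [-2.276, -2.164, -0.001]
contact_force: [0.3, 1.0, 0.1]
width: -0.003
t 12.95 tcp [ 541.8 -334.2  175.2] jaw -2.89 z [ 0.      0.0013 -1.    ] F [0.3 1.  0.1] w -0.003 q [ 0.28  0.61  0.33  1.65 -0.24  0.92  0.65]
```

View pics/t6.png

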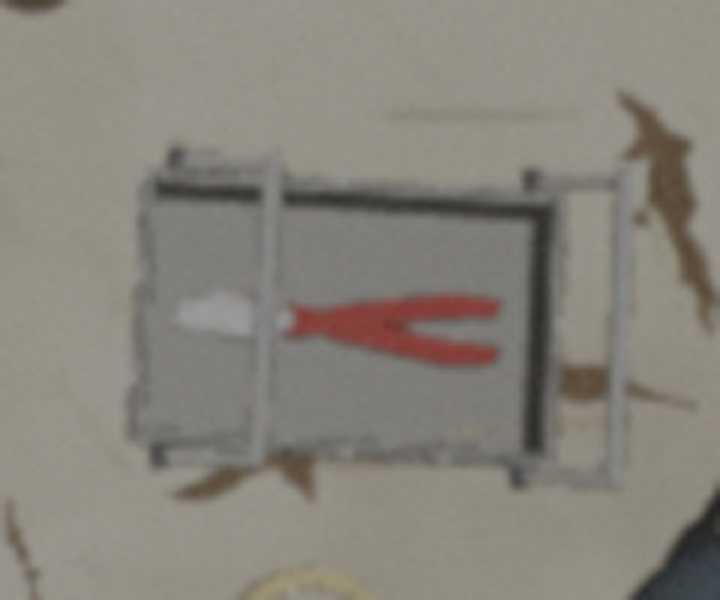

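View pics/s6.png

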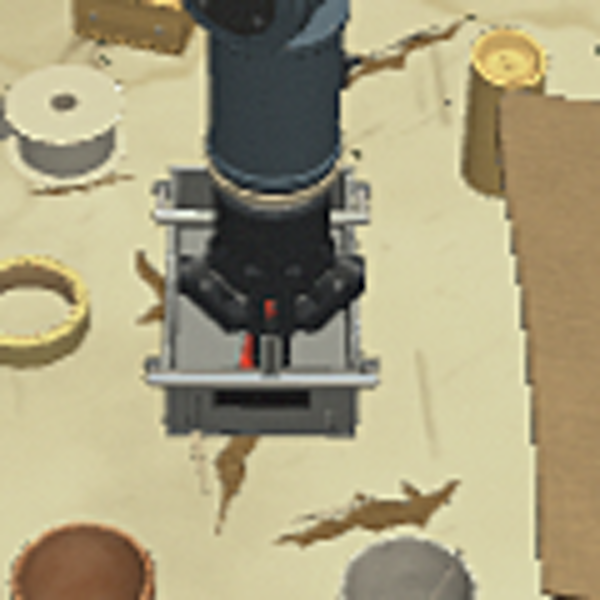

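```bash
python3 -m inch '1 0 0 -0.4 0 0 0;1 0 0 -0.6 0 0 0;1 0 0 -0.5 0 0 0;1 0 0 -0.1 0 0 0;1 0 0.3 0 0 0 0;1 0 0.3 0 0 0 0;1 0 0.3 0 0 0 0;1 0 0.3 0 0 0 0'
python3 -c "
from h import *
st()"
```

```text
time_s: 13.85
tcp_pos: [543.1, -283.9, 100.7]
ee_rot: [2.273, 2.145, -0.003]
contact_force: [-0.5, -3.6, 3.1]
width: 0.002
t 13.85 tcp [ 543.1 -283.9  100.7] jaw -3.32 z [ 0.0099 -0.0134 -0.9999] F [-0.5 -3.6  3.1] w 0.002 q [ 0.21  0.67  0.31  1.8  -0.28  0.7   0.61]
```

```bash
python3 -m inch '1 0.02 0.3 0 0 0 0;1 0.02 0.3 0 0 0 0;1 0.02 0.2 0 0 0 0;1 0 0.2 0 0 0 0;1 0 0.1 0 0 0 0;1 0 0 0 0 0 0'
python3 -c "
from h import *
st()
snap('side','s7',(200,150,320,270),5)
"
```

```text
time_s: 14.45
tcp_pos: [544.2, -220.1, 95.0]
ee_rot: [-2.277, -2.163, 0.0]
contact_force: [-0.9, 0.5, 0.4]
width: 0.004
t 14.45 tcp [ 544.2 -220.1   95. ] jaw -2.94 z [-7.e-04  4.e-04 -1.e+00] F [-0.9  0.5  0.4] w 0.004 q [ 0.11  0.65  0.31  1.86 -0.3   0.68  0.54]
```

View pics/s7.png

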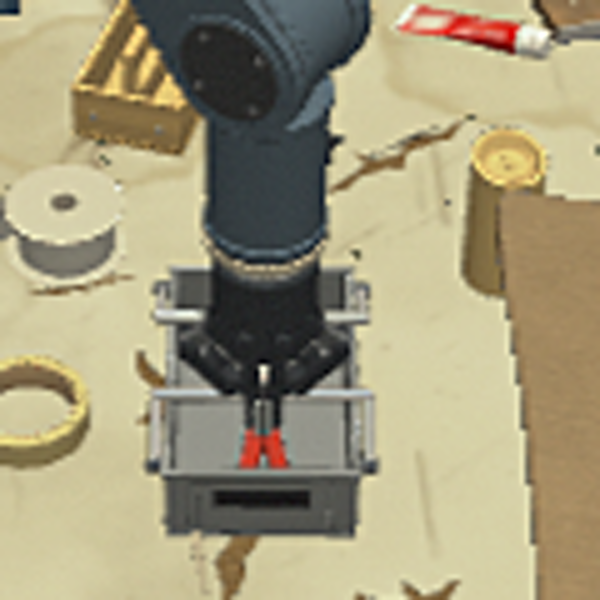

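```bash
python3 -m inch '1 0 -0.2 0 0 0 0;1 0 0 0.6 0 0 0;1 0 0 0.2 0 0 0;1 0 0.3 0 0 0 0;1 0 0.3 0 0 0 0;1 0 0 0 0 0 0;1 0 0 -0.3 0 0 0;1 0 0 -0.15 0 0 0;1 0 0 -0.1 0 0 0;1 0 0 -0.06 0 0 0;1 0 0 0 0 0 0'
python3 -c "
from h import *
st()"
```

```text
time_s: 15.6
tcp_pos: [544.0, -201.1, 104.3]
ee_rot: [-2.278, -2.162, 0.001]
contact_force: [0.2, 0.4, -0.1]
width: -0.002
t 15.6 tcp [ 544.  -201.1  104.3] jaw -2.99 z [-9.e-04 -0.e+00 -1.e+00] F [ 0.2  0.4 -0.1] w -0.002 q [ 0.07  0.63  0.32  1.87 -0.29  0.69  0.51]
```

```bash
python3 -m inch '1 0 0 -0.06 0 0 0;1 0 0 0 0 0 0'; python3 -m inch '1 0 0 -0.04 0 0 0;1 0 0 0 0 0 0'
```

```text
time_s: 15.8
tcp_pos: [544.5, -201.4, 102.8]
ee_rot: [2.278, 2.162, 0.001]
contact_force: [-2.3, 0.9, 9.6]
width: -0.001
time_s: 16.0
tcp_pos: [544.6, -201.4, 102.3]
ee_rot: [2.278, 2.161, 0.003]
contact_force: [-7.3, 3.2, 27.3]
width: -0.001
```

```bash
python3 -m inch '1 0 0 0.5 0 0 0;1 0 0 0.8 0 0 0;0.5 0 0.2 0.7 0 0 0;0.2 -0.1 0.5 0.2 0 0 -1;0 -0.15 0.9 0 0 0 -1;0 -0.15 0.9 0 0 0 -1;0 -0.15 0.9 0 0 0 -1;0 -0.15 0.9 0 0 0 -0.23;0 -0.15 0.9 0 0 0 0;0 -0.15 0.9 0 0 0 0;0 -0.15 0.9 0 0 0 0;0 -0.15 0.9 0 0 0 0;0 -0.1 0.8 0 0 0 0;0 0 0.4 0 0 0 0;0 0 0 0 0 0 0;0 0 0 0 0 0 0'
python3 -c "
from h import *
st()
c=snap('top','t8',(125,150,345,290),3.5)
P=world(c); print(fitcrate(P))
q=P[165:240,240:350].reshape(-1,3); q=q[(q[:,2]>73)&(q[:,2]<100)]; print(len(q),q.max(0),q.min(0))
snap('side','s8',(180,110,320,240),5)
"
```

```text
time_s: 17.6
tcp_pos: [474.3, 253.7, 209.8]
ee_rot: [2.571, 1.804, -0.0]
contact_force: [-0.4, -0.4, -0.3]
width: 0.998
t 17.6 tcp [474.3 253.7 209.8] jaw -19.88 z [ 2.e-04 -5.e-04 -1.e+00] F [-0.4 -0.4 -0.3] w 0.998 q [-0.9   0.46  0.47  1.87 -0.26  0.87 -0.65]
(array([ 548.8372254 , -151.87999505,   -1.62500233]), 492, np.float64(2.0828212059266327))
394 [632.15149357 -42.11681757  87.4191891 ] [ 465.46017167 -262.28656713   73.01438273]
```

View pics/t8.png

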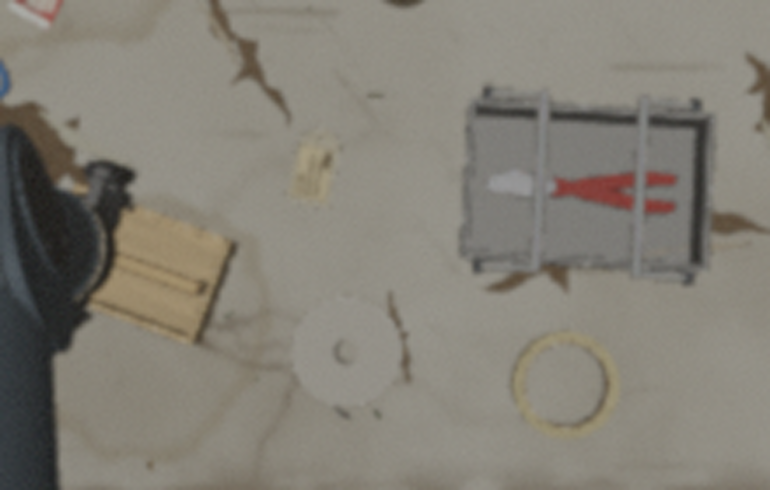

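View pics/s8.png

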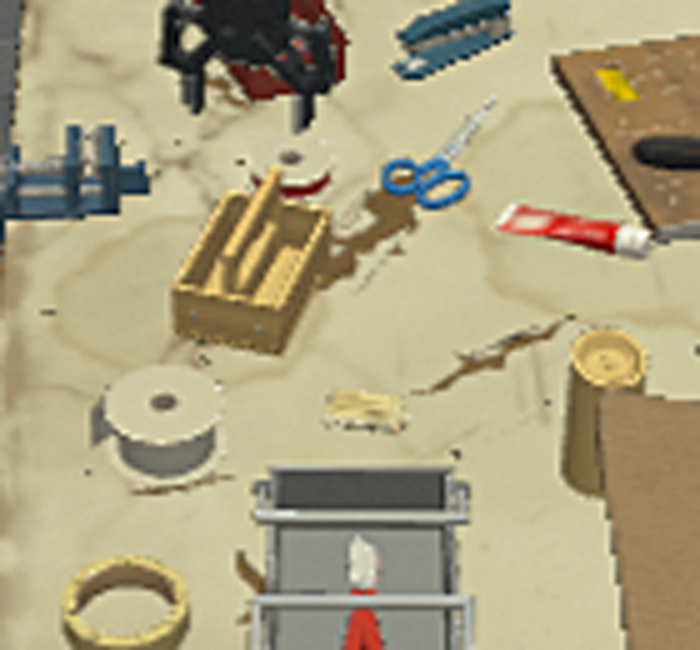

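```bash
python3 -m inch '0.2 0.05 0.03 -0.4 0 0 0;0.3 0 0 -0.7 0 0 0;0.3 0 0 -0.6 0 0 0;0.3 0 0 -0.3 0 0 0;0.3 0 0 -0.2 0 0 0;0.3 0 0 -0.05 0 0 0;0.3 0 0 0 0 0 0'
python3 -c "
from h import *
st()
snap('side','s9',(180,110,280,210),6)
"
```

```text
time_s: 18.4
tcp_pos: [477.2, 255.0, 97.7]
ee_rot: [2.573, 1.803, 0.001]
contact_force: [0.5, -0.1, -0.4]
width: 0.701
t 18.4 tcp [477.2 255.   97.7] jaw -19.96 z [ 4.e-04  1.e-04 -1.e+00] F [ 0.5 -0.1 -0.4] w 0.701 q [-0.82  0.61  0.37  1.98 -0.37  0.62 -0.56]
```

View pics/s9.png

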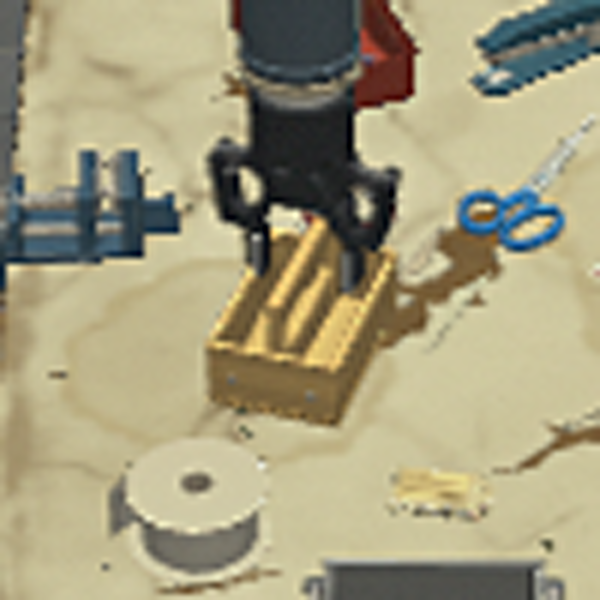

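```bash
python3 -m inch '0.5 0 0 -0.05 0 0 0;0.7 0 0 0 0 0 0;1 0 0 0 0 0 0;1 0 0 0 0 0 0;1 0 0 0 0 0 0;1 0 0 0 0 0 0' 80
python3 -c "
from h import *
st()"
python3 -m inch '1 0 0 0.1 0 0 0;1 0 0 0.3 0 0 0;1 0 0 0.5 0 0 0;1 0 0 0.6 0 0 0;1 0 0 0.6 0 0 0;1 0 0 0.4 0 0 0;1 0 0 0.1 0 0 0;1 0 0 0 0 0 0'
python3 -c "
from h import *
st()
snap('side','s10',(180,90,280,190),6)"
```

```text
time_s: 19.05
tcp_pos: [476.6, 255.7, 94.9]
ee_rot: [-2.571, -1.804, 0.0]
contact_force: [-0.6, 0.1, 1.8]
width: 0.128
t 19.05 tcp [476.6 255.7  94.9] jaw -19.89 z [-2.e-04  2.e-04 -1.e+00] F [-0.6  0.1  1.8] w 0.128 q [-0.82  0.61  0.37  1.98 -0.37  0.61 -0.55]
time_s: 19.85
tcp_pos: [476.8, 255.6, 225.0]
ee_rot: [-2.572, -1.804, -0.001]
contact_force: [0.2, -0.0, -3.9]
width: 0.13
t 19.85 tcp [476.8 255.6 225. ] jaw -19.9 z [ 6.e-04  5.e-04 -1.e+00] F [ 0.2 -0.  -3.9] w 0.13 q [-0.91  0.44  0.48  1.84 -0.25  0.91 -0.65]
```

View pics/s10.png

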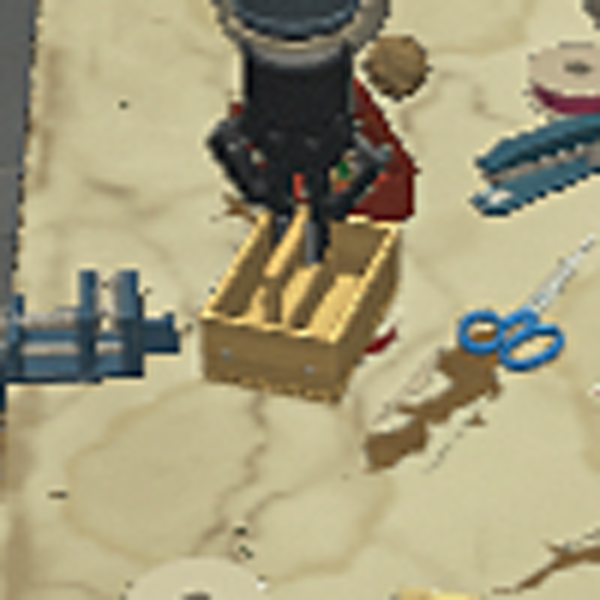

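```bash
python3 -m inch '1 0.03 -0.1 0 0 0 0;1 0.05 -0.3 0 0 0 0.3;1 0.1 -0.5 0 0 0 0.4;1 0.1 -0.6 0 0 0 0.5;1 0.12 -0.7 0 0 0 0.5;1 0.12 -0.7 0 0 0 0.5;1 0.12 -0.7 0 0 0 0.5;1 0.12 -0.7 0 0 0 0.5;1 0.12 -0.7 0 0 0 0.5;1 0.12 -0.7 0 0 0 0.3;1 0.12 -0.7 0 0 0 0.19;1 0.12 -0.6 0 0 0 0;1 0.12 -0.5 0 0 0 0;1 0.1 -0.3 0 0 0 0;1 0.05 -0.2 0 0 0 0;1 0.02 -0.1 0 0 0 0;1 0 0 0 0 0 0;1 0 0 0 0 0 0'
python3 -c "
from h import *
st()
c=snap('top','t11',(235,150,355,250),6)
P=world(c)
m=(P[...,2]>180)&(P[...,2]<204)&(abs(P[...,0]-549)<90)&(abs(P[...,1]+152)<100); print(m.sum(), np.median(P[m][:,2]),cv2.minAreaRect(P[m][:,:2].astype(np.float32)))
snap('side','s11',(190,140,310,260),5)"
```

```text
time_s: 21.7
tcp_pos: [553.2, -148.2, 224.6]
ee_rot: [-2.279, -2.161, -0.0]
contact_force: [0.2, 0.6, -3.9]
width: 0.129
t 21.7 tcp [ 553.2 -148.2  224.6] jaw -3.07 z [-5.e-04  8.e-04 -1.e+00] F [ 0.2  0.6 -3.9] w 0.129 q [-0.09  0.48  0.42  1.76 -0.23  0.95  0.37]
156 192.61171440786825 ((556.6453247070312, -100.67744445800781), (54.59279251098633, 99.90006256103516), 86.5248031616211)
```

View pics/t11.png

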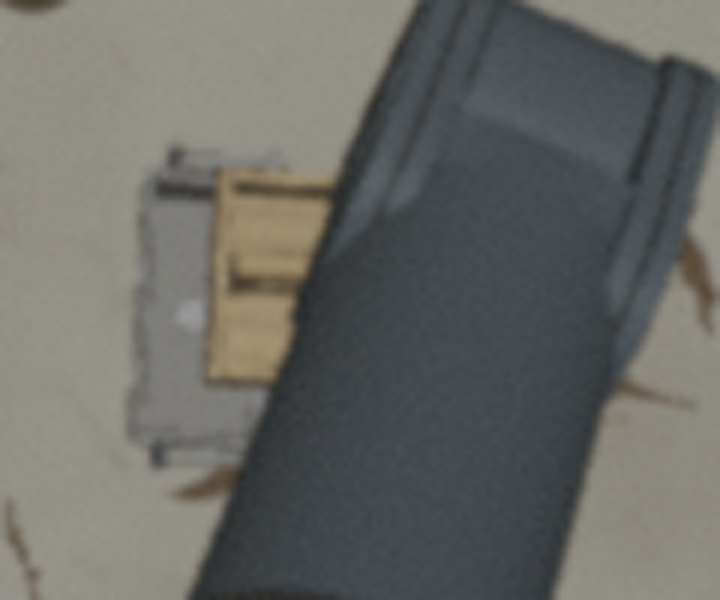

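View pics/s11.png

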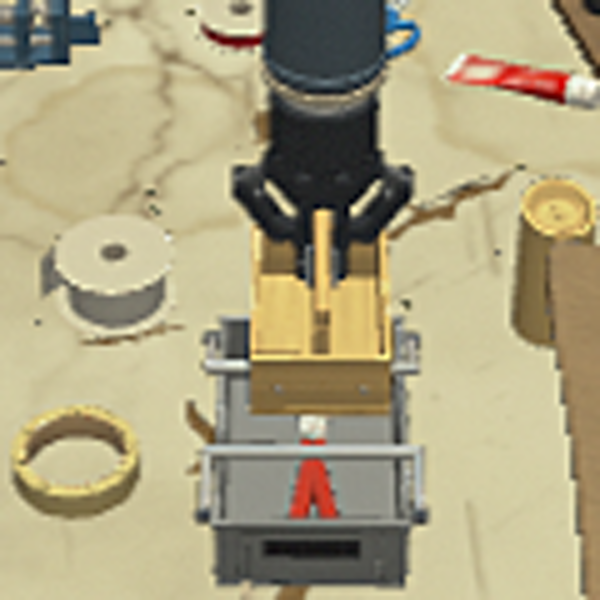

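```bash
python3 - <<'E'
from h import *
c=ld('t8');P=world(c); a=-1.6255
R=np.array([[np.cos(a),-np.sin(a)],[np.sin(a),np.cos(a)]])
p=P[165:240,240:350].reshape(-1,3); l=(p[:,:2]-[548.84,-151.9])@R
for s in(-1,1):
  for lo,hi in((-60,-20),(-20,20),(20,60)):
    m=(abs(l[:,0]-s*45)<15)&(l[:,1]>lo)&(l[:,1]<hi)&(p[:,2]>60)&(p[:,2]<110)
    print(s,lo,m.sum(),l[m].mean(0).round(1),np.median(p[m,2]).round(1))
m=(abs(abs(l[:,0])-107)<3)&(p[:,2]>55)&(p[:,2]<80);print('rim z',np.median(p[m,2]))
m=(abs(abs(l[:,1])-67)<3)&(p[:,2]>55)&(p[:,2]<80)&(abs(l[:,0])<25);print('rim z',np.median(p[m,2]), l[m&(l[:,1]>0)].mean(0),l[m&(l[:,1]<0)].mean(0))
E
```

```text
-1 -60 41 [-45.3 -38.8] 79.4
-1 -20 38 [-44.7  -0.6] 79.2
-1 20 41 [-44.8  39.5] 78.4
1 -60 39 [ 45.1 -40.9] 78.7
1 -20 43 [44.8  0.3] 78.8
1 20 36 [44.6 39.5] 79.3
rim z 68.28217339783987
rim z 67.43134836217223 [ 1.39521702 67.13592265] [ -2.22153955 -67.25690935]
```

```bash
python3 -m inch '1 -0.1 -0.08 -0.1 0 0 0;1 0 0 -0.3 0 0 0;1 0 0 -0.3 0 0 0;1 0 0 -0.2 0 0 0;1 0 0 -0.1 0 0 0;1 0 0 0 0 0 0;1 0 0 0 0 0 0'
python3 -c "
from h import *
st()
c=snap('top','t12',(235,150,355,250),6)
P=world(c)
m=(P[...,2]>130)&(P[...,2]<154)&(abs(P[...,0]-549)<90)&(abs(P[...,1]+152)<100); r=cv2.minAreaRect(P[m][:,:2].astype(np.float32));print(m.sum(), r, cv2.boxPoints(r))
"
```

```text
time_s: 22.5
tcp_pos: [548.5, -153.6, 175.1]
ee_rot: [2.281, 2.159, 0.0]
contact_force: [0.1, 0.5, -3.3]
width: 0.128
t 22.5 tcp [ 548.5 -153.6  175.1] jaw -3.14 z [ 4.e-04 -2.e-04 -1.e+00] F [ 0.1  0.5 -3.3] w 0.128 q [-0.07  0.53  0.39  1.83 -0.27  0.83  0.4 ]
134 ((552.1447143554688, -105.86007690429688), (54.03717041015625, 99.83972930908203), 86.35299682617188) [[ 500.6073  -129.64859]
 [ 600.2449  -135.99931]
 [ 603.6821   -82.07156]
 [ 504.04456  -75.72084]]
```

```bash
python3 -m inch '1 0 0.03 -0.04 0 0 0;1 0 0 -0.06 0 0 0;1 0 0 0 0 0 0;1 0 0 0 0 0 0'
python3 -c "
from h import *
st()"
python3 -m inch '1 0 0 -0.04 0 0 0;1 0 0 -0.02 0 0 0;1 0 0 0 0 0 0'
python3 -c "
from h import *
st()"
```

```text
time_s: 22.95
tcp_pos: [548.2, -152.0, 169.8]
ee_rot: [-2.281, -2.16, 0.0]
contact_force: [-0.3, -1.0, -4.4]
width: 0.131
t 22.95 tcp [ 548.2 -152.   169.8] jaw -3.14 z [-1.e-04  0.e+00 -1.e+00] F [-0.3 -1.  -4.4] w 0.131 q [-0.07  0.54  0.39  1.84 -0.27  0.82  0.41]
time_s: 23.25
tcp_pos: [548.3, -152.0, 166.9]
ee_rot: [2.282, 2.159, 0.0]
contact_force: [-1.5, 1.1, -1.0]
width: 0.131
t 23.25 tcp [ 548.3 -152.   166.9] jaw -3.15 z [ 1.e-04  1.e-04 -1.e+00] F [-1.5  1.1 -1. ] w 0.131 q [-0.06  0.54  0.39  1.84 -0.27  0.81  0.41]
```

```bash
python3 -m inch '1 0 0 -0.01 0 0 0;1 0 0 0 0 0 0'
python3 -c "
from h import *
st()
snap('side','s13',(200,150,300,250),6)"
```

```text
time_s: 23.45
tcp_pos: [548.3, -152.0, 166.8]
ee_rot: [2.282, 2.159, 0.001]
contact_force: [-2.9, 0.2, 4.6]
width: 0.126
t 23.45 tcp [ 548.3 -152.   166.8] jaw -3.15 z [ 4.e-04  1.e-04 -1.e+00] F [-2.9  0.2  4.6] w 0.126 q [-0.06  0.54  0.39  1.84 -0.27  0.81  0.41]
```

View pics/s13.png

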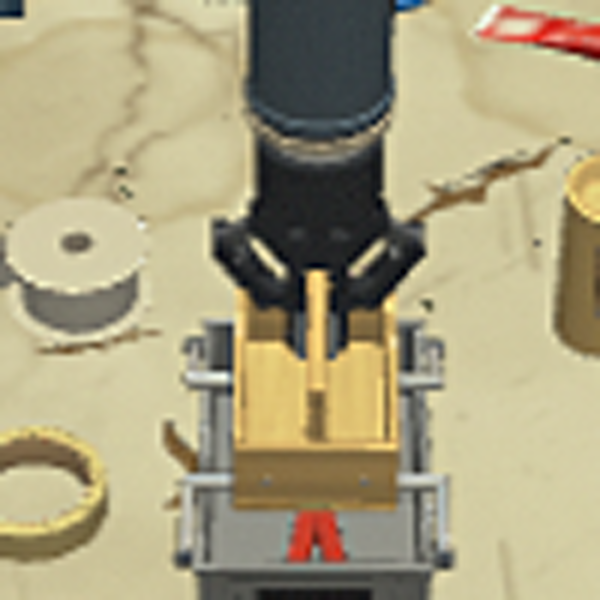

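```bash
python3 -m inch '0.8 0 0 0 0 0 0;0.6 0 0 0 0 0 0;0.5 0 0 0 0 0 0;0.5 0 0 0 0 0 0;0.5 0 0 0 0 0 0;0.5 0 0 0.2 0 0 0;0.5 0 0 0.5 0 0 0;0.5 0 0 0.7 0 0 0;0.5 0 0 0.6 0 0 0;0.5 0 0.3 0.3 0 0 0;0.5 0 0.7 0 0 0 0;0.5 0 0.9 0 0 0 0;0.5 0 0.9 0 0 0 0;0.5 0 0.9 0 0 0 0;0.5 0 0.9 0 0 0 0;0.5 0 0.6 0 0 0 0;0.5 0 0.3 0 0 0 0;0.5 0 0 0 0 0 0;0.5 0 0 0 0 0 0'
cat > chk.py <<'E'
from h import *
st()
c=snap('top','t14',(125,150,345,290),3.5); P=world(c); print(fitcrate(P))
for lo,hi in((128,143),(168,190)):
    m=(P[...,2]>lo)&(P[...,2]<hi)&(abs(P[...,0]-549)<80)&(abs(P[...,1]+152)<100); r=cv2.minAreaRect(P[m][:,:2].astype(np.float32)); print(m.sum(),r)
    q=P[m]; A=np.c_[q[:,:2]-q[:,:2].mean(0),np.ones(len(q))]
    co=np.linalg.lstsq(A,q[:,2],rcond=None)[0]; print('plane slopes',co.round(4))
snap('side','s14',(200,130,320,250),5)
E
python3 chk.py
```

```text
time_s: 25.4
tcp_pos: [548.4, 121.3, 281.6]
ee_rot: [2.282, 2.157, -0.001]
contact_force: [0.3, -0.7, 0.3]
width: 0.503
t 25.4 tcp [548.4 121.3 281.6] jaw -3.22 z [ 3.e-04 -1.e-03 -1.e+00] F [ 0.3 -0.7  0.3] w 0.503 q [-0.58  0.41  0.41  1.71 -0.18  1.06 -0.17]
(array([ 548.8053104 , -151.84237971,   -1.62590841]), 503, np.float64(2.076668427332574))
347 ((549.4614868164062, -152.4921417236328), (150.28091430664062, 100.09180450439453), 86.933349609375)
plane slopes [-3.500000e-03  2.000000e-03  1.347678e+02]
201 ((549.3180541992188, -151.70343017578125), (133.68283081054688, 12.513096809387207), 86.803466796875)
plane slopes [ 1.558000e-01 -9.900000e-03  1.766973e+02]
```

View pics/t14.png

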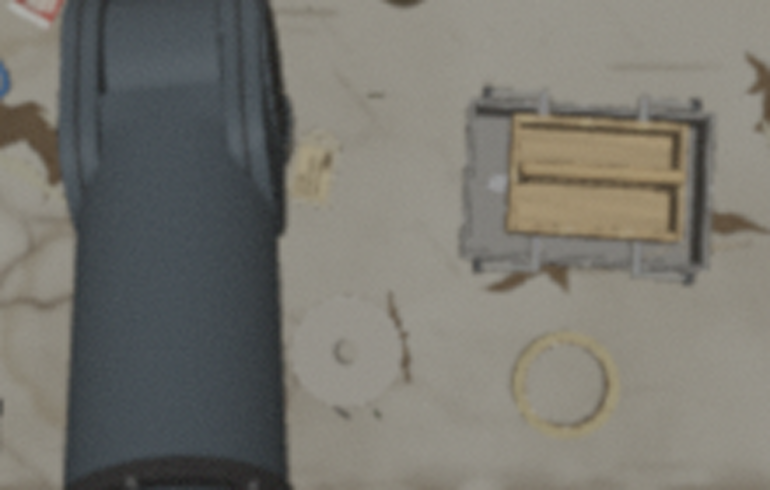

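View pics/s14.png

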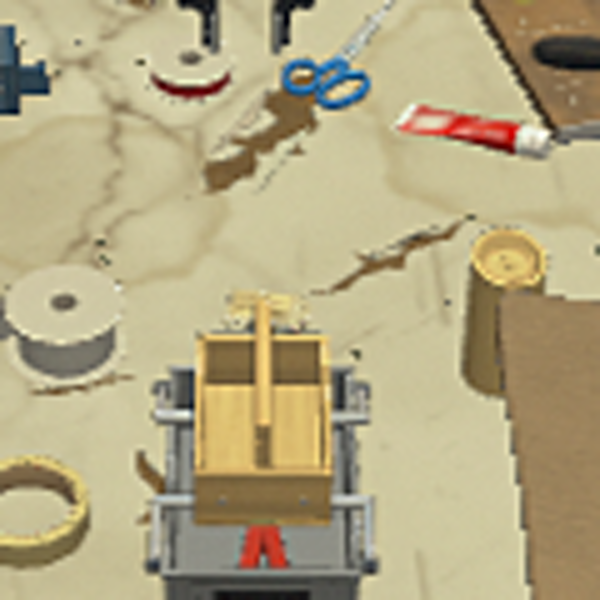

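```bash
python3 -c "
from bench import *
job_done(); print(get_obs()['time_s'])"
```

```text
the job is handed in; nothing more can be done
the job is handed in; nothing more can be done
```

The job is handed in, at about 25.5 s of the 72 s allowed. The secateurs lie flat on the crate floor, both bails are swung fully in, and the caddy is stacked on the bars.

**Secateurs:** they were gripped near their middle and set down inside the crate before the bails were moved. The top view afterwards showed them flat and clear of the walls.

**Bails:** I pushed each one over, then pressed it down onto its stop. The force rose to 24 N on one and 27 N on the other at the expected height. The top camera then put the bars at crate x = +45 and -45 mm, lying on the rims.

**Caddy:** it was carried upright by its hand plate. After release, the camera put its centre within about 1 mm of the crate's and its long side within about 0.1° of the crate's. Its rim was level, at 135 mm where a proper stack gives 136. That height means the bars are between the battens, although the battens themselves were not in view.

**Bystanders:** I did not measure them before and after. Those in view in the last pictures looked undisturbed; the clay pot and zinc pail were outside them.

**Disagreement:** the side camera read positions about 3–5 mm off from the top camera. I used the top camera, which agreed with the measured tool position.

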